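# Lid the sintering crucibles, send the carriage home and start the firing

### The job

Close every sintering crucible on the furnace carriage with the lid that fits it (the lids look alike: find by trial which one drops fully home on which rim; a lid with no crucible stays out on the bench). Then push the stuck carriage until it breaks free and goes all the way in to its end stop, without slamming it, and with it home press the keys on the console one at a time: programme (farthest), hold (middle), and start (nearest).

Things in the scene. Friction and masses are not known exactly. Their poses are not given: they have to be found in the camera images.
- crucible_1_rim (a point): centre of the mouth, level with the rim, of a white ceramic sintering crucible; z up along its axis. Crucible 40 mm high, body 56 mm across, narrowing to a round collar 16 mm high with a 3.5 mm wall. It stands in a pocket of the carriage with 1.5 mm of play each way; rim 74 mm above the bench. The four crucibles have collars of 39, 44, 49 and 54 mm outside diameter; one may be absent.
- crucible_2_rim (a point): the same point of another crucible, alike but for its collar diameter. The right lid has about 1 mm of play on its collar (the bevel lets it start up to 3 mm off centre) and drops on by its own weight until seated: its knob point is then 14 mm above this point. A lid that is too small or too large stops 7 to 10 mm higher.
- crucible_3_rim (a point): the same point of another crucible, alike but for its collar diameter. Which pocket holds which crucible changes; the pockets are 70 mm apart along the furnace's y axis, 62 mm in front of its front face while the carriage is parked.
- crucible_4_rim (a point): the same point of another crucible, alike but for its collar diameter.
- lid_a_knob (a point): middle of the knob (half-way up it) of a white ceramic lid, z up along its axis. The lid is a disc 60 mm across with an upright round knob 16 mm in diameter and 18 mm high on top; 35 mm high in all, 0.06 to 0.09 kg; on the bench this point is 26 mm up. Underneath, an 8 mm deep groove takes a crucible's rim, and a bevelled plug inside the groove reaches 12 mm below the seat.
- lid_b_knob (a point): the same point of another lid, alike from outside. The grooves of the four lids are for collars of 39, 44, 49 and 54 mm; which lid fits which crucible is not known and must be tried.
- lid_c_knob (a point): the same point of another lid, alike from outside; only the groove underneath differs.
- lid_d_knob (a point): the same point of another lid, alike from outside; only the groove underneath differs.
- carriage (a joint): loading carriage of the furnace, m: 0 parked out (where it starts), 0.100 fully home at the end stop inside the furnace, its white front plate then closing the mouth. It slides level along the furnace's x axis, away from the robot. A spring catch holds it parked: 10 to 14 N break it free within the first 8 mm; it then hops on a few mm and runs with 1 to 4 N.
- carriage_handle (a point): middle of the handle on the carriage's front plate, 75 mm above the bench: a level round steel bar 12 mm thick and 120 mm long (along y of this frame), 40 mm in front of the plate. x of this frame points the way the carriage goes home. The plate is 18 mm thick, 330 mm wide, its top 120 mm above the bench; the crucibles stand in a row behind it, centres 98 mm behind this bar.
- furnace: white benchtop sintering furnace, origin on the bench under the middle of its front face, x into the furnace, y to its left, z up. Housing 360 mm wide, 150 mm deep, 130 mm high; a hood from 55 mm behind the front face rises to 177 mm (its flue to 187 mm). On its left (+y) side a grey console 104 mm wide has a panel about 0.09 m above the bench that slopes 0.2 rad down towards the robot.
- key_programme (a joint): travel of the farthest of the three keys on the console panel, 18 x 22 mm (programme), m: 0 up, 0.005 fully down; a spring key that takes about 4 N and comes up again by itself; it counts as pressed beyond 0.0035.
- key_programme_top (a point): centre of the top face of the farthest of the three keys on the console panel, 18 x 22 mm (programme); z is the outward normal; pressed along -z or straight down. The keys stand 33 to 38 mm apart, 10 mm proud of the panel.
- key_hold (a joint): travel of the middle key on the panel, 18 x 22 mm (hold time), m: 0 up, 0.005 fully down; a spring key that takes about 4 N and comes up again by itself; it counts as pressed beyond 0.0035.
- key_hold_top (a point): centre of the top face of the middle key on the panel, 18 x 22 mm (hold time); z is the outward normal; pressed along -z or straight down. The keys stand 33 to 38 mm apart, 10 mm proud of the panel.
- key_start (a joint): travel of the nearest and largest key on the panel, 26 x 34 mm (start), m: 0 up, 0.005 fully down; a spring key that takes about 4 N and comes up again by itself; it counts as pressed beyond 0.0035.
- key_start_top (a point): centre of the top face of the nearest and largest key on the panel, 26 x 34 mm (start); z is the outward normal; pressed along -z or straight down. The keys stand 33 to 38 mm apart, 10 mm proud of the panel.

How it is judged:
By the outcome, as a careful person would: the job done as asked, in the order asked, and still so for the second after the job is handed in, with the robot touching nothing.
Of crucible_1, crucible_2, crucible_3, crucible_4 only 3 to 4 are there at a start; the rules pass over those that are not, and their reading is None.
At some moment in a run one of lid_a, lid_b, lid_c, lid_d may be knocked a few centimetres aside while the robot is not near it.
It also fails if it takes over 210 s, if anything falls off the work surface, if the arm or the gripper's body presses on something with over 40 N, if the wrist force passes 120 N, or if a joint passes its speed limit or range.

### The arm

A 6-joint arm with a two-finger parallel gripper is mounted at the origin on a cart in front of the work surface, level with it; the furniture and walls round the work are solid. World frame = base frame: x ahead of the robot, y to its left, z up, the work surface at z = 0. Lengths are in mm, angles in rad, forces in N, time in s.
With the tool pointing down it reaches from about 350 to 975 mm from the base axis. Payload 7.1 kg.
Tool frame: the origin (TCP) lies between the finger pads; the fingertips stand 19 mm ahead of it and the grasp point (between the pads) is the TCP (ctrl.tcp_to_tips is the distance from the TCP to the fingertips, in mm); z points along the fingers, y is the line along which they close (so a half turn about z gives the same grasp; the last joint's range is limited). The gripper opens to 88 mm and grips with 3 to 60 N. Pads are 20 mm wide; open, the fingers measure 115 mm over their backs; the gripper's body (75 mm by 178 mm) begins 61 mm behind the grasp point.
Start: joints at [-1.361, 0.423, 1.63, -0, 1.089, -0.019], TCP at [141.775, -608.691, 241.675] pointing down, gripper open.
Joint ranges: [-3, 3], [-0.9, 2.11], [0.09, 2.58], [-1.31, 4.45], [0.11, 2.69], [-2.54, 2.54]. Speed limits (rad/s): [2.39, 2.39, 3.01, 3.14, 3.14, 3.14].

### API

Orientations are given as a rotation vector (axis times angle).
In Python, from workcell import status, optics, ctrl gives the robot as it stands. The module is installed in compiled form; this text tells all that it offers.
- The arm moves only by the shell command python3 -m inch 'ROWS'. ROWS is JSON, a list that holds one entry, the list of rows, each a list of 7 numbers: the shift along the tool's x, y, z in mm, then the turn, a rotation vector about the tool's x, y, z in rad, then the opening in per cent of the stroke, from 0 (shut) to 100 (fully open). A call has 1 to 20 rows; each row is the pose to reach, as a shift and turn from the pose commanded when the call began, along the tool's axes at that moment; what a row does not reach only later rows make up. A row lasts 1/10 s, in which the tool goes at most 50 mm and 8.59 degrees, less where a joint would pass 70% of its speed; a pose out of reach is approached as far as the arm can. A call with a gripper value outside its range is refused whole. The fingers move at their own pace and stop on an object; the grip force is fixed at half the most. Time passes only in rows, so rows that repeat a pose let the fingers close. It gives the time, the measured TCP pose, the force, the opening and the grip force at its end, in the units of the state.
- status.get_obs(): the state, without advancing time (a new reading comes with each control period).
- optics.get_image(name): name is "scene" or "side" or "wrist"; returns a dict with "frame" (400x640x3 uint8, red, green, blue), "fx", "fy", "cx", "cy" (pixels), "k1" (the pictures are not rectified: a ray, as slopes to the right and down, at radius r is drawn at 1 + k1 r^2 times it, then the intrinsics apply), "rvec" (rotation vector, rad) and "tvec" (3), from world to camera coordinates, as OpenCV has them; the wrist camera has in their place "hand_eye" (4x4, takes a point from camera to tool coordinates, whose origin is the TCP and whose axes are the flange's). Camera axes: x right, y down, z forward; pixel columns grow to the right and rows downward; lengths in mm; the calibration is good to about 2 mm. A picture is of the moment at which its call begins: read the wrist's pose just before it. There is no depth.
- ctrl.close_job(): hands the job in; it is judged then, once.
The state is a dict: "t": time; "qpos": joint angles; "qvel": joint speeds; "joint_torque": joint torques, N m; "ee_pos": TCP position; "orientation": TCP orientation; "ft_force": force on the tool from outside, world axes, zero at the start; "moment": the same for the moment, N m; "width": finger opening in mm; "grasp_force": force on a finger pad.
Only numpy, scipy, OpenCV 4.12 (cv2) and the standard library are available. Lean on these libraries where they do the work, as an engineer would, in place of code of your own. Each camera call takes 0.05 s, during which the arm holds its last target. There are 200 camera calls.

## Working session

There is one attempt and no reset: what is moved stays moved. The work goes in short steps, Python scripts to look and compute and a shell command to move; the robot and the scene stay as the last step left them, time stands still between calls to the robot, and variables do not carry over. Pictures are saved under pics/ and viewed, at most 17 in all, crops included, and the job is handed in when it is done.

```bash
mkdir -p pics; cat > h.py <<'E'
import numpy as np, cv2
from workcell import status, optics, ctrl
from scipy.spatial.transform import Rotation as R
def cam(name):
    o=status.get_obs(); im=optics.get_image(name)
    if name=="wrist":
        T=np.eye(4);T[:3,:3]=R.from_rotvec(o["orientation"]).as_matrix();T[:3,3]=o["ee_pos"]
        M=T@np.array(im["hand_eye"]); 
    else:
        A=np.eye(4);A[:3,:3]=R.from_rotvec(np.ravel(im["rvec"])).as_matrix();A[:3,3]=np.ravel(im["tvec"]);M=np.linalg.inv(A)
    im["M"]=M; return im
def ray(im,u,v):
    K=np.array([[im["fx"],0,im["cx"]],[0,im["fy"],im["cy"]],[0,0,1.]])
    p=cv2.undistortPoints(np.array([[[u,v]]],float),K,np.array([im["k1"],0,0,0.]))[0,0]
    return im["M"][:3,3], im["M"][:3,:3]@np.array([p[0],p[1],1])
def onz(im,u,v,z):
    o,d=ray(im,u,v); return o+d*(z-o[2])/d[2]
def proj(im,P):
    A=np.linalg.inv(im["M"]);q=A[:3,:3]@np.array(P,float)+A[:3,3]
    x,y=q[:2]/q[2];k=1+im["k1"]*(x*x+y*y)
    return im["fx"]*x*k+im["cx"],im["fy"]*y*k+im["cy"]
def tool(p,o=None):
    "world displacement to point p in the current tool axes"
    o=o or status.get_obs()
    return R.from_rotvec(o["orientation"]).inv().apply(np.array(p)-np.array(o["ee_pos"]))
def save(im,n): cv2.imwrite("pics/"+n,im["frame"][:,:,::-1])
E
python3 - <<'E'
from h import *
import pickle
a={}
for n in("scene","side"):
    im=cam(n);save(im,n+"0.png");a[n]=im;print(n,im["M"].round(3))
pickle.dump(a,open("a.pkl","wb"))
o=status.get_obs();print(o);print(R.from_rotvec(o["orientation"]).as_matrix().round(3));print(optics.get_image("wrist")["hand_eye"])
E
```

```text
scene [[-8.370000e-01 -3.920000e-01  3.820000e-01 -5.121300e+01]
 [-5.470000e-01  5.720000e-01 -6.110000e-01  9.488190e+02]
 [ 2.100000e-02 -7.210000e-01 -6.930000e-01  1.152837e+03]
 [ 0.000000e+00  0.000000e+00  0.000000e+00  1.000000e+00]]
side [[ 9.93000e-01 -3.70000e-02  1.16000e-01  4.32574e+02]
 [-1.20000e-01 -4.83000e-01  8.67000e-01 -8.32871e+02]
 [ 2.40000e-02 -8.75000e-01 -4.84000e-01  5.78834e+02]
 [ 0.00000e+00  0.00000e+00  0.00000e+00  1.00000e+00]]
{'t': 0.1, 'qpos': array([-1.36100121e+00,  4.23755041e-01,  1.63056947e+00,  2.63476479e-06,
        1.08860101e+00, -1.90144065e-02]), 'qvel': array([ 0.00157917,  0.00019378, -0.001981  ,  0.00134134,  0.0001758 ,
       -0.00077769]), 'joint_torque': array([ 1.50857570e-03, -5.45611596e+01, -2.74325448e+01,  6.46621920e-02,
        1.87894364e-02, -1.98681153e-05]), 'ee_pos': array([ 141.68375735, -608.26255125,  241.00259968]), 'orientation': array([-3.11973763e+00, -3.58476252e-01,  1.95681467e-04]), 'ft_force': array([ 0.19689897,  0.06212452, -0.76109237]), 'moment': array([-0.00788437, -0.01166266, -0.03931738]), 'grasp_force': 0.0, 'width': 87.78432769598164}
[[ 0.974  0.227 -0.   ]
 [ 0.227 -0.974  0.001]
 [ 0.    -0.001 -1.   ]]
[[-1.17838041e-04 -9.55293757e-01 -2.95658290e-01  8.06311800e+01]
 [ 9.99999426e-01  2.02321759e-04 -1.05227790e-03 -7.54530068e-02]
 [ 1.06505262e-03 -2.95658245e-01  9.55293184e-01 -1.42906513e+02]
 [ 0.00000000e+00  0.00000000e+00  0.00000000e+00  1.00000000e+00]]
```

View pics/scene0.png

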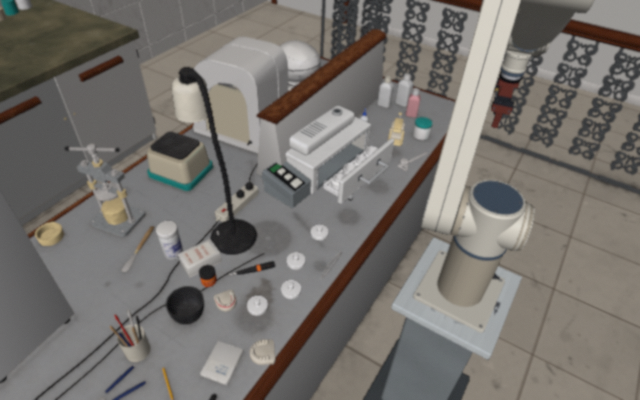

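View pics/side0.png

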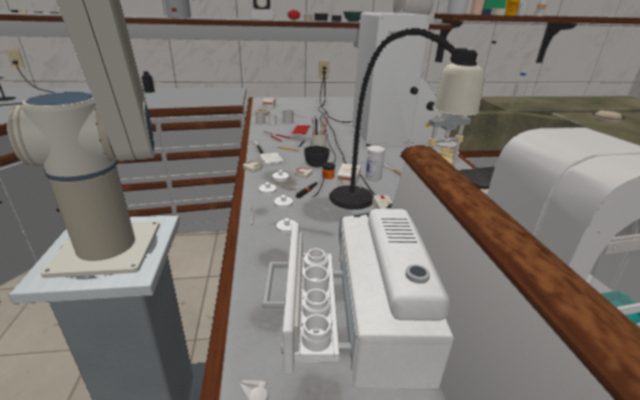

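The scene view shows lids near (319,232), (296,261), (291,289) and (257,305). In the side view four crucibles stand at about (316,252), (316,273), (317,297) and (316,325). I'll crop in for detail.

```bash
python3 - <<'E'
from h import *
import pickle
a=pickle.load(open("a.pkl","rb"))
s=a["scene"]["frame"][80:330,230:430,::-1]; d=a["side"]["frame"][150:390,225:455,::-1]
cv2.imwrite("pics/c1.png",np.hstack([cv2.resize(s,(400,500),interpolation=2),np.zeros((500,10,3),np.uint8),cv2.resize(d,(390,500),interpolation=2)]) if 0 else np.hstack([cv2.resize(s,(400,500)),cv2.resize(d,(400,500))]))
for uv in [(319,231),(296,260),(291,288),(257,304)]: print(uv,onz(a["scene"],*uv,26).round(1))
for uv in [(286,222),(284,198),(267,185),(281,173)]: print(uv,onz(a["side"],*uv,26).round(1))
for uv in [(316,252),(316,273),(317,297),(316,325)]: print(uv,onz(a["side"],*uv,74).round(1))
for uv in [(280,169),(289,176),(299,183)]: print(uv,onz(a["scene"],*uv,95).round(1))
E
```

```text
(319, 231) [468.9  56.5  26. ]
(296, 260) [462.7 200.4  26. ]
(291, 288) [415.3 295.7  26. ]
(257, 304) [464.3 395.7  26. ]
(286, 222) [473.7  49.1  26. ]
(284, 198) [475.2 194.7  26. ]
(267, 185) [421.7 293.3  26. ]
(281, 173) [473.8 389.8  26. ]
(316, 252) [ 532.  -163.4   74. ]
(316, 273) [ 522.7 -237.    74. ]
(317, 297) [ 515.6 -308.4   74. ]
(316, 325) [ 504.7 -377.8   74. ]
(280, 169) [713.  -63.7  95. ]
(289, 176) [664.5 -50.5  95. ]
(299, 183) [614.7 -39.8  95. ]
```

View pics/c1.png

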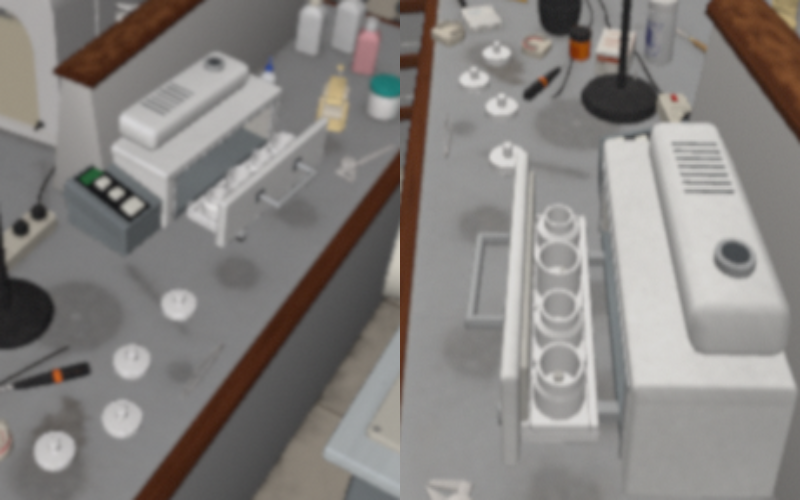

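The crop confirms four crucibles in a row, tilted about 0.125 rad to the world axes, with the console keys next to them and four lids on the bench. Next I move the wrist camera over the row.

```bash
r='[484,-234,-59,0,0,0.354,40]'; python3 -m inch "[[[484,-234,-59,0,0,0.354,40],[484,-234,-59,0,0,0.354,40],[484,-234,-59,0,0,0.354,40],[484,-234,-59,0,0,0.354,40],[484,-234,-59,0,0,0.354,40],[484,-234,-59,0,0,0.354,40],[484,-234,-59,0,0,0.354,40],[484,-234,-59,0,0,0.354,40],[484,-234,-59,0,0,0.354,40],[484,-234,-59,0,0,0.354,40],[484,-234,-59,0,0,0.354,40],[484,-234,-59,0,0,0.354,40],[484,-234,-59,0,0,0.354,40],[484,-234,-59,0,0,0.354,40],[484,-234,-59,0,0,0.354,40],[484,-234,-59,0,0,0.354,40]]]"
python3 - <<'E'
from h import *
import pickle
w=cam("wrist");save(w,"w1.png");pickle.dump(w,open("w1.pkl","wb"))
o=status.get_obs();print(o["ee_pos"].round(1),o["orientation"].round(4),o["qpos"].round(2),w["fx"],w["k1"])
E
```

```text
t: 1.75
ee_pos: [559.2, -272.0, 300.6]
orientation: [-3.135, 0.199, 0.0]
ft_force: [0.5, 1.2, 1.5]
width: 35.0
grasp_force: 0.0
[ 559.3 -271.9  300.7] [-3.1353e+00  1.9910e-01  3.0000e-04] [-0.47  0.36  1.58 -0.    1.2   1.23] 334.55520656867253 -0.06045164825454505
```

View pics/w1.png

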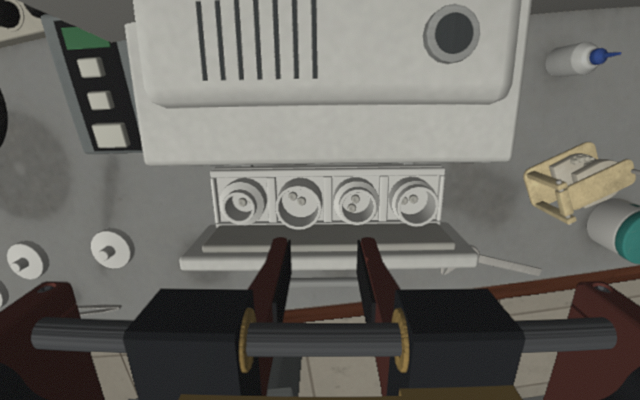

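The wrist view shows the four crucibles at u≈243, 299, 356 and 412, v≈200. The keys are at about (90,68), (100,100) and (111,135). I'll zoom in on the rims and fit them.

```bash
python3 - <<'E'
from h import *
import pickle
w=pickle.load(open("w1.pkl","rb"))
c=w["frame"][165:245,205:445,::-1]
c=cv2.resize(c,None,fx=3.3,fy=3.3,interpolation=cv2.INTER_CUBIC)
g=cv2.convertScaleAbs(c,alpha=1.6,beta=-130)
k=cv2.resize(w["frame"][20:160,40:160,::-1],None,fx=2,fy=2,interpolation=cv2.INTER_CUBIC)
k=np.hstack([k,np.zeros((280,c.shape[1]-240,3),np.uint8)])
cv2.imwrite("pics/c2.png",np.vstack([g,k]));print(g.shape)
for uv in [(90,68),(100,100),(111,135)]: print(onz(w,*uv,100).round(1))
for uv in [(26,260),(111,249)]: print(onz(w,*uv,26).round(1))
for uv in [(211,252),(478,252),(243,199),(412,199)]: print(onz(w,*uv,74).round(1))
E
```

```text
(264, 792, 3)
[700.  -55.3 100. ]
[668.4 -56.7 100. ]
[632.4 -57.9 100. ]
[475.2 180.3  26. ]
[477.7  40.7  26. ]
[ 477.4 -122.2   74. ]
[ 435.5 -447.9   74. ]
[ 539.1 -175.1   74. ]
[ 514.4 -369.4   74. ]
```

View pics/c2.png

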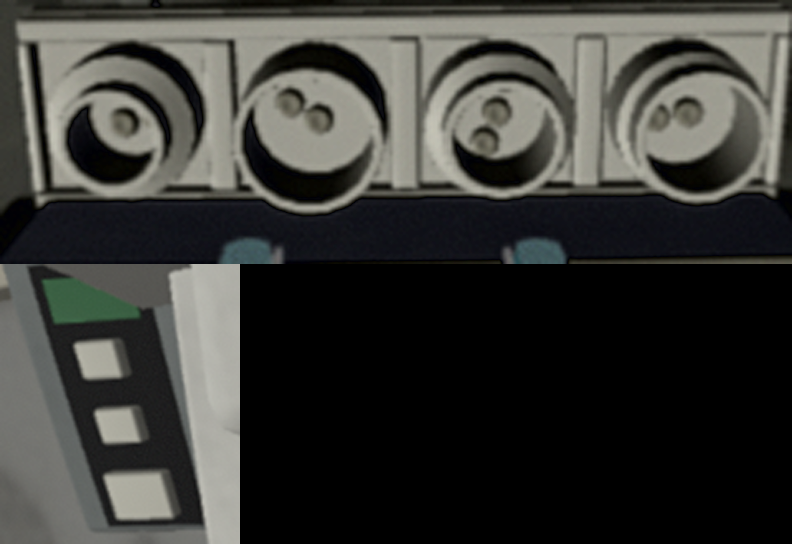

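Fitted in the crop, the rims centre at about (115,139), (311,138), (503,136) and (699,132). Their widths are 114, 151, 128 and 141 px, which matches collars of 39, 54, 44 and 49 mm from left to right. Now I'll look at the lids.

```bash
python3 -m inch "[[[-170,-474,0,0,0,0,40],[-170,-474,0,0,0,0,40],[-170,-474,0,0,0,0,40],[-170,-474,0,0,0,0,40],[-170,-474,0,0,0,0,40],[-170,-474,0,0,0,0,40],[-170,-474,0,0,0,0,40],[-170,-474,0,0,0,0,40],[-170,-474,0,0,0,0,40],[-170,-474,0,0,0,0,40],[-170,-474,0,0,0,0,40],[-170,-474,0,0,0,0,40],[-170,-474,0,0,0,0,40]]]"
python3 - <<'E'
from h import *
import pickle
w1=pickle.load(open("w1.pkl","rb"))
C=[]
for x,y in [(115,139),(311,138),(503,136),(699,132)]:
    p=onz(w1,205+(x+.5)/3.3-.5,165+(y+.5)/3.3-.5,74);C.append(p);print("rim",p.round(1))
C=np.array(C);print(np.linalg.norm(np.diff(C,axis=0),axis=1).round(1),np.polyfit(C[:,1],C[:,0],1))
w=cam("wrist");save(w,"w2.png");pickle.dump(w,open("w2.pkl","wb"))
hsv=cv2.cvtColor(w["frame"],cv2.COLOR_RGB2HSV)
m=((hsv[...,1]<40)&(hsv[...,2]>175)).astype(np.uint8)
m=cv2.morphologyEx(m,cv2.MORPH_CLOSE,np.ones((5,5)))
for c in cv2.findContours(m,cv2.RETR_EXTERNAL,2)[0]:
    if 150<cv2.contourArea(c)<4000: print(cv2.contourArea(c),[np.round(v,1) for v in cv2.fitEllipse(c)[:2]],onz(w,*cv2.fitEllipse(c)[0],15).round(1))
E
```

```text
t: 3.1
ee_pos: [450.8, 219.5, 300.6]
orientation: [3.135, -0.198, -0.0]
ft_force: [-0.1, -1.0, 0.2]
width: 35.2
grasp_force: 0.0
rim [ 530.3 -169.1   74. ]
rim [ 521.9 -238.1   74. ]
rim [ 514.1 -305.3   74. ]
rim [ 506.8 -374.3   74. ]
[69.5 67.7 69.4] [1.14898139e-01 5.49506280e+02]
1241.0 [array([535. , 371.5]), array([33.4, 53.1])] [ 56.1 -88.3  15. ]
766.5 [array([140. , 249.4]), array([32.3, 40.9])] [359.2 496.8  15. ]
1415.5 [array([272.3, 191.2]), array([41.2, 44. ])] [420.5 292.3  15. ]
3173.0 [array([ 70.4, 201.9]), array([60.9, 72.6])] [441.3 576.9  15. ]
1449.5 [array([190.6, 165.4]), array([40.6, 45.5])] [468.8 393.2  15. ]
1614.5 [array([341.4, 144.9]), array([45.2, 45.6])] [469.9 194.2  15. ]
1646.5 [array([453.9, 128.6]), array([43.6, 48.3])] [473.2  49.7  15. ]
1073.0 [array([146.9,  96.1]), array([38.4, 46.5])] [562.3 428.1  15. ]
1615.0 [array([617. ,  63.2]), array([41.3, 68.1])] [ 532.5 -164.    15. ]
```

View pics/w2.png

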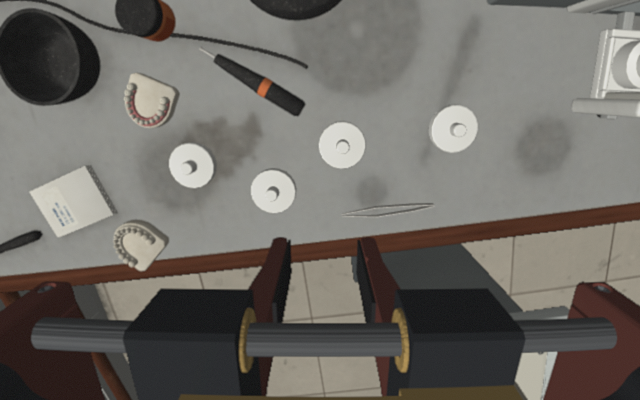

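The four lids come out at (473,50), (470,194), (420.5,292) and (469,393) mm. I'll pick the nearest one first.

```bash
python3 -m inch "[[[44,166,140,0,0,0,40],[44,166,140,0,0,0,40],[44,166,140,0,0,0,40],[44,166,140,0,0,0,40],[44,166,140,0,0,0,40],[44,166,180,0,0,0,40],[44,166,220,0,0,0,40],[44,166,240,0,0,0,40],[44,166,252,0,0,0,40],[44,166,262,0,0,0,40],[44,166,262,0,0,0,40],[44,166,262,0,0,0,0],[44,166,262,0,0,0,0],[44,166,262,0,0,0,0],[44,166,262,0,0,0,0],[44,166,262,0,0,0,0],[44,166,250,0,0,0,0],[44,166,210,0,0,0,0],[44,166,170,0,0,0,0],[44,166,130,0,0,0,0]]]"
python3 - <<'E'
from h import *
o=status.get_obs();print(o["ee_pos"].round(1),o["width"],o["ft_force"].round(2))
for p in [(530.3,-168,0),(522,-237.3,0),(514.2,-306,0),(506.5,-375.4,0)]:print(tool(p).round(1))
w=cam("wrist");save(w,"w3.png")
E
```

```text
t: 5.15
ee_pos: [472.9, 50.3, 172.6]
orientation: [3.135, -0.196, -0.001]
ft_force: [1.2, 0.5, -0.7]
width: 15.0
grasp_force: 30.0
[472.9  50.3 172.6] 15.029119482510708 [ 1.22  0.46 -0.69]
[ 84.3 209.5 172.6]
[ 84.7 279.3 172.6]
[ 85.5 348.4 172.6]
[ 86.5 418.2 172.6]
```

View pics/w3.png

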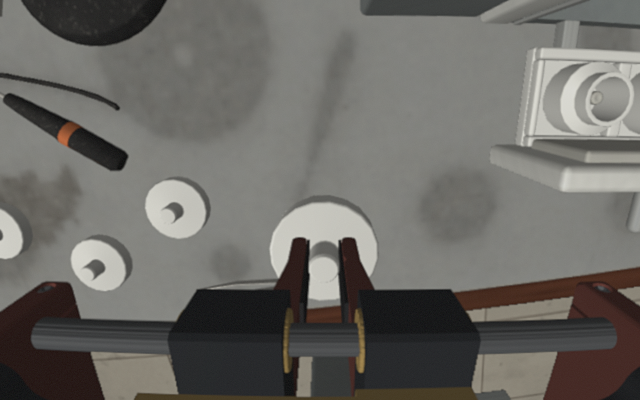

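The lid is held: its knob is at about (323,262) and its disc centre near (324,248). I'll check its offset in the tool while moving above crucible 1.

```bash
python3 -m inch "[[[20,50,-20,0,0,0,0],[50,100,-20,0,0,0,0],[84,150,-20,0,0,0,0],[84,200,-20,0,0,0,0],[84,209,-20,0,0,0,0],[84,209,10,0,0,0,0],[84,209,35,0,0,0,0],[84,209,45,0,0,0,0],[84,209,45,0,0,0,0]]]"
python3 - <<'E'
from h import *
import pickle
o=status.get_obs();print(o["ee_pos"].round(1),o["ft_force"].round(2))
w=cam("wrist");pickle.dump(w,open("w4.pkl","wb"));save(w,"w4.png")
Rt=R.from_rotvec(o["orientation"]);pr=lambda t:np.round(proj(w,Rt.apply(t)+o["ee_pos"]),1)
print("knobtop",pr([0,0,3.4]),"disc",pr([0,0,21.4]),"disc edge",pr([0,30,21.4]),pr([30,0,21.4]),pr([-30,0,21.4]))
E
```

```text
t: 6.1
ee_pos: [529.8, -167.1, 124.7]
orientation: [-3.135, 0.196, 0.004]
ft_force: [0.4, 0.6, 0.1]
width: 14.6
grasp_force: 30.0
[ 529.8 -167.1  124.7] [0.35 0.6  0.11]
knobtop [323.5 269.3] disc [323.6 253. ] disc edge [378.9 252.9] [323.5 200. ] [323.6 300.6]
```

View pics/w4.png

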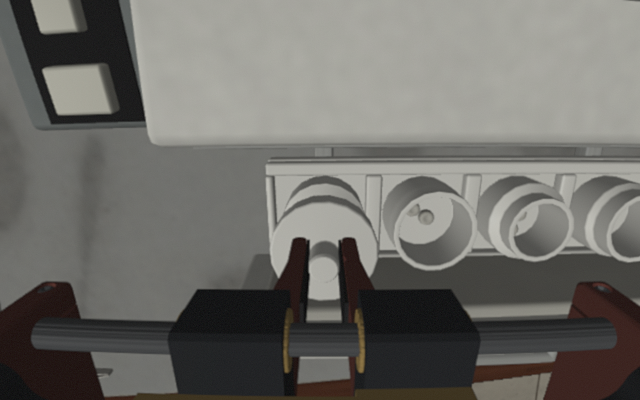

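The lid hangs over crucible 1 with its disc edge at (324,197), 2-3 px off the prediction. C2's rim is at about (434.5,229) and C3's at (536,223). I'll compare the rim positions and start lowering.

```bash
python3 - <<'E'
from h import *
import pickle
w=pickle.load(open("w4.pkl","rb"))
g=cv2.GaussianBlur(cv2.cvtColor(w["frame"],cv2.COLOR_RGB2GRAY),(0,0),1)
for uv in [(434.5,229),(536,223)]:print(onz(w,*uv,74).round(1))
for (a,b) in [(434,536)]:
    print(np.linalg.norm(onz(w,393,229,74)-onz(w,476,229,74)),np.linalg.norm(onz(w,499,223,74)-onz(w,573,223,74)))
E
python3 -m inch "[[[0,-0,5,0,0,0,0],[0,0,10,0,0,0,0],[0,0,13,0,0,0,0],[0,0,15,0,0,0,0],[0,0,16,0,0,0,0],[0,0,17,0,0,0,0],[0,0,18,0,0,0,0],[0,0,18,0,0,0,0]]]"
```

```text
[ 522.9 -236.2   74. ]
[ 518.5 -301.5   74. ]
52.774139601414745 49.67971119950627
t: 6.95
ee_pos: [531.8, -167.6, 110.2]
orientation: [3.135, -0.197, 0.004]
ft_force: [-5.2, 3.1, 22.2]
width: 14.9
grasp_force: 30.0
```

Contact at about 9.8 mm above the seat, so lid 1 doesn't fit C1. Next is C2.

```bash
python3 -m inch "[[[0,0,-10,0,0,0,0],[0,0,-20,0,0,0,0],[0,35,-20,0,0,0,0],[0,70,-20,0,0,0,0],[0,70,-20,0,0,0,0],[0,70,-12,0,0,0,0],[0,70,-8,0,0,0,0],[0,70,-6,0,0,0,0],[0,70,-4,0,0,0,0],[0,70,-3,0,0,0,0],[0,70,-2,0,0,0,0],[0,70,-1,0,0,0,0],[0,70,0,0,0,0,0],[0,70,0,0,0,0,0]]]"
```

```text
t: 8.35
ee_pos: [522.4, -236.9, 109.4]
orientation: [-3.135, 0.197, -0.001]
ft_force: [-4.1, 3.3, 13.9]
width: 14.8
grasp_force: 30.0
```

```bash
python3 -m inch "[[[0,0,-10,0,0,0,0],[0,0,-20,0,0,0,0],[0,35,-20,0,0,0,0],[0,69,-20,0,0,0,0],[0,69,-20,0,0,0,0],[0,69,-12,0,0,0,0],[0,69,-8,0,0,0,0],[0,69,-6,0,0,0,0],[0,69,-4,0,0,0,0],[0,69,-3,0,0,0,0],[0,69,-2,0,0,0,0],[0,69,-1,0,0,0,0],[0,69,0,0,0,0,0],[0,69,0,0,0,0,0]]]"
```

```text
t: 9.75
ee_pos: [513.4, -305.5, 107.7]
orientation: [3.135, -0.197, 0.0]
ft_force: [0.3, -0.3, -0.4]
width: 14.9
grasp_force: 30.0
```

No contact on C3 at 107.7, so I lower further.

```bash
python3 -m inch "[[[0,0,1,0,0,0,0],[0,0,2,0,0,0,0],[0,0,3,0,0,0,0],[0,0,4,0,0,0,0],[0,0,4.5,0,0,0,0],[0,0,4.5,0,0,0,0]]]"
```

```text
t: 10.35
ee_pos: [513.4, -305.5, 103.1]
orientation: [-3.135, 0.196, 0.0]
ft_force: [1.0, -0.4, -1.3]
width: 15.1
grasp_force: 30.0
```

It's free to within 2.7 mm of the seat, so it fits C3. I release, then go and re-measure the remaining lids.

```bash
python3 -m inch "[[[0,0,0.5,0,0,0,40],[0,0,0.5,0,0,0,40],[0,0,0.5,0,0,0,40],[0,0,0.5,0,0,0,40],[0,0,-20,0,0,0,40],[0,0,-60,0,0,0,40],[0,0,-97,0,0,0,40],[-20,-50,-97,0,0,0,40],[-40,-100,-97,0,0,0,40],[-106,-490,-97,0,0,0,40],[-106,-490,-97,0,0,0,40],[-106,-490,-97,0,0,0,40],[-106,-490,-97,0,0,0,40],[-106,-490,-97,0,0,0,40],[-106,-490,-97,0,0,0,40],[-106,-490,-97,0,0,0,40],[-106,-490,-97,0,0,0,40],[-106,-490,-97,0,0,0,40],[-106,-490,-97,0,0,0,40]]]"
cat >> h.py <<'E'
def lids(w):
    hsv=cv2.cvtColor(w["frame"],cv2.COLOR_RGB2HSV)
    m=((hsv[...,1]<40)&(hsv[...,2]>175)).astype(np.uint8)
    m=cv2.morphologyEx(m,cv2.MORPH_CLOSE,np.ones((5,5)))
    for c in cv2.findContours(m,cv2.RETR_EXTERNAL,2)[0]:
        if 800<cv2.contourArea(c)<12000:
            (u,v),ax,_=cv2.fitEllipse(c); p=onz(w,u,v,15)
            if p[0]>380 and min(ax)/max(ax)>.85: print((round(u),round(v)),np.round(ax),p.round(1),"tool",tool(p).round(1))
E
python3 - <<'E'
from h import *
w=cam("wrist");save(w,"w5.png");print(status.get_obs()["ee_pos"].round(1));lids(w)
E
```

```text
t: 12.25
ee_pos: [469.0, 195.0, 200.1]
orientation: [3.135, -0.192, -0.0]
ft_force: [0.3, -1.3, 0.3]
width: 35.2
grasp_force: 0.0
[469.1 193.8 200. ]
(239, 236) [49. 55.] [420.3 292.2  15. ] tool [-60.5 -91.7 185. ]
(324, 180) [56. 58.] [469.9 194.1  15. ] tool [  0.8  -0.5 185. ]
```

```bash
python3 -m inch "[[[1,0,40,0,0,0,40],[1,0,80,0,0,0,40],[1,0,120,0,0,0,40],[1,0,142,0,0,0,40],[1,0,154,0,0,0,40],[1,0,162,0,0,0,40],[1,0,162,0,0,0,40],[1,0,162,0,0,0,0],[1,0,162,0,0,0,0],[1,0,162,0,0,0,0],[1,0,162,0,0,0,0],[1,0,152,0,0,0,0],[1,0,110,0,0,0,0],[1,0,60,0,0,0,0],[1,0,10,0,0,0,0],[1,0,10,0,0,0,0]]]"
python3 - <<'E'
from h import *
for p in [(530,-167,124),(522,-237,124),(506.5,-375.4,124)]:print(tool(p).round(1))
E
```

```text
t: 13.9
ee_pos: [474.0, 195.3, 197.0]
orientation: [-3.13, 0.196, -0.017]
ft_force: [0.5, 1.3, -0.2]
width: 15.4
grasp_force: 30.0
[100.  352.9  72. ]
[100.7 423.4  71.6]
[102.6 562.6  70.9]
```

```bash
python3 -m inch "[[[20,50,0,0,0,0,0],[35,100,0,0,0,0,0],[50,150,0,0,0,0,0],[65,200,0,0,0,0,0],[80,250,0,0,0,0,0],[95,300,0,0,0,0,0],[105,350,0,0,0,0,0],[105,350,0,0,0,0,0],[105,350,40,0,0,0,0],[105,350,66,0,0,0,0],[105,350,72,0,0,0,0],[105,350,76,0,0,0,0],[105,350,78,0,0,0,0],[105,350,79,0,0,0,0],[105,350,80,0,0,0,0],[105,350,81,0,0,0,0],[105,350,82,0,0,0,0],[105,350,82,0,0,0,0]]]"
```

```text
t: 15.7
ee_pos: [532.3, -166.8, 112.1]
orientation: [3.134, -0.196, 0.006]
ft_force: [-6.5, 0.9, 22.6]
width: 15.3
grasp_force: 30.2
```

```bash
python3 -m inch "[[[0,0,-10,0,0,0,0],[0,0,-20,0,0,0,0],[0,35,-20,0,0,0,0],[0,70,-20,0,0,0,0],[0,70,-20,0,0,0,0],[0,70,-12,0,0,0,0],[0,70,-8,0,0,0,0],[0,70,-6,0,0,0,0],[0,70,-4,0,0,0,0],[0,70,-3,0,0,0,0],[0,70,-2,0,0,0,0],[0,70,-1,0,0,0,0],[0,70,0,0,0,0,0],[0,70,0,0,0,0,0]]]"
```

```text
t: 17.1
ee_pos: [522.4, -236.0, 109.0]
orientation: [3.135, -0.197, 0.001]
ft_force: [-2.0, 2.6, 7.2]
width: 14.8
grasp_force: 30.0
```

C2 doesn't fit either. I try C4, lifting over C3's lid on the way.

```bash
python3 -m inch "[[[0,0,-20,0,0,0,0],[0,0,-50,0,0,0,0],[0,0,-55,0,0,0,0],[0,45,-55,0,0,0,0],[0,90,-55,0,0,0,0],[1,139,-55,0,0,0,0],[1,139,-55,0,0,0,0],[1,139,-25,0,0,0,0],[1,139,-12,0,0,0,0],[1,139,-8,0,0,0,0],[1,139,-6,0,0,0,0],[1,139,-4,0,0,0,0],[1,139,-3,0,0,0,0],[1,139,-2,0,0,0,0],[1,139,-1,0,0,0,0],[1,139,0,0,0,0,0],[1,139,0,0,0,0,0]]]"
python3 - <<'E'
from h import *
w=cam("wrist");save(w,"w6.png")
E
```

```text
t: 18.8
ee_pos: [506.3, -374.6, 108.8]
orientation: [3.134, -0.196, 0.002]
ft_force: [0.3, -1.0, 2.0]
width: 15.0
grasp_force: 30.0
```

View pics/w6.png

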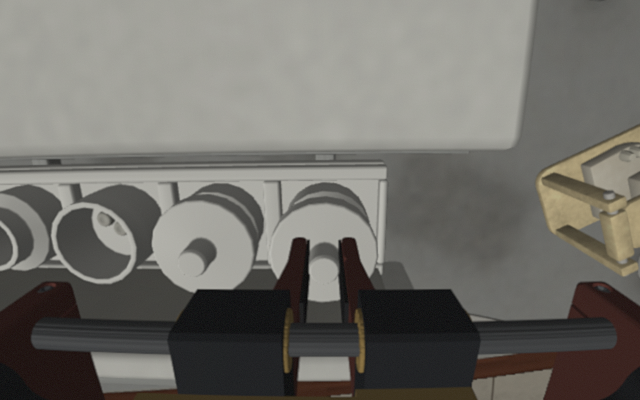

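Lid 1 sits level on C3, with its knob at about (193,262). I keep lowering on C4.

```bash
python3 -m inch "[[[0,0,1,0,0,0,0],[0,0,2,0,0,0,0],[0,0,2,0,0,0,0]]]"
```

```text
t: 19.15
ee_pos: [505.5, -373.8, 105.7]
orientation: [-3.135, 0.197, 0.001]
ft_force: [0.5, -1.1, -0.6]
width: 15.1
grasp_force: 30.0
```

```bash
python3 -m inch "[[[0,0,1,0,0,0,0],[0,0,2,0,0,0,0],[0,0,3,0,0,0,0],[0,0,3,0,0,0,0]]]"
```

```text
t: 19.55
ee_pos: [505.7, -374.0, 102.9]
orientation: [-3.135, 0.197, 0.0]
ft_force: [0.0, -0.5, -1.3]
width: 14.9
grasp_force: 30.0
```

It fits C4. I release and go on to lid 3.

```bash
python3 -m inch "[[[0,0,0,0,0,0,40],[0,0,0,0,0,0,40],[0,0,0,0,0,0,40],[0,0,0,0,0,0,40],[0,0,-20,0,0,0,40],[0,0,-60,0,0,0,40],[0,0,-97,0,0,0,40],[-10,-50,-97,0,0,0,40],[-25,-100,-97,0,0,0,40],[-169,-650,-97,0,0,0,40],[-169,-650,-97,0,0,0,40],[-169,-650,-97,0,0,0,40],[-169,-650,-97,0,0,0,40],[-169,-650,-97,0,0,0,40],[-169,-650,-97,0,0,0,40],[-169,-650,-97,0,0,0,40],[-169,-650,-97,0,0,0,40],[-169,-650,-97,0,0,0,40],[-169,-650,-97,0,0,0,40],[-169,-650,-97,0,0,0,40]]]"
python3 -m inch "[[[0,0,0,0,0,0,40],[0,0,0,0,0,0,40],[0,0,0,0,0,0,40],[0,0,0,0,0,0,40],[0,0,0,0,0,0,40]]]"
python3 - <<'E'
from h import *
w=cam("wrist");save(w,"w7.png");print(status.get_obs()["ee_pos"].round(1));lids(w)
E
```

```text
t: 21.55
ee_pos: [421.5, 272.6, 200.5]
orientation: [-3.135, 0.196, -0.001]
ft_force: [-0.0, 0.7, -0.5]
width: 34.9
grasp_force: 0.0
t: 22.05
ee_pos: [422.5, 269.2, 200.2]
orientation: [3.135, -0.2, -0.0]
ft_force: [-0.2, 0.2, -0.7]
width: 35.1
grasp_force: 0.0
[422.4 269.4 200.2]
(302, 185) [55. 58.] [420.7 291.8  15. ] tool [ -4.5 -22.1 185.2]
(42, 200) [80. 85.] [440.3 572.8  15. ] tool [ -20.7 -303.2  185.2]
(194, 151) [55. 61.] [469.2 392.9  15. ] tool [  30.7 -128.5  185.2]
(137, 63) [61. 69.] [557.5 428.2  15. ] tool [ 113.9 -174.7  185.2]
```

```bash
python3 -m inch "[[[-4.5,-22,0,0,0,0,40],[-4.5,-22,40,0,0,0,40],[-4.5,-22,80,0,0,0,40],[-4.5,-22,120,0,0,0,40],[-4.5,-22,142,0,0,0,40],[-4.5,-22,154,0,0,0,40],[-4.5,-22,162,0,0,0,40],[-4.5,-22,162,0,0,0,40],[-4.5,-22,162,0,0,0,0],[-4.5,-22,162,0,0,0,0],[-4.5,-22,162,0,0,0,0],[-4.5,-22,162,0,0,0,0],[-4.5,-22,152,0,0,0,0],[-4.5,-22,110,0,0,0,0],[-4.5,-22,60,0,0,0,0],[-4.5,-22,10,0,0,0,0],[-4.5,-22,10,0,0,0,0],[-4.5,-22,10,0,0,0,0]]]"
python3 - <<'E'
from h import *
o=status.get_obs();print(o["ee_pos"],o["orientation"])
for p in [(529.5,-168,124),(522,-237,124)]:print(tool(p).round(1))
E
```

```text
t: 23.9
ee_pos: [420.8, 293.1, 191.7]
orientation: [-3.133, 0.196, -0.004]
ft_force: [-0.8, 0.1, -1.1]
width: 15.0
grasp_force: 29.9
[420.78320731 293.13239358 191.73328262] [-3.13348212  0.19628547 -0.00399983]
[165.2 444.1  67.2]
[166.4 513.5  67. ]
```

```bash
python3 -m inch "[[[165,443,0,0,0,0,0],[165,443,0,0,0,0,0],[165,443,0,0,0,0,0],[165,443,0,0,0,0,0],[165,443,0,0,0,0,0],[165,443,0,0,0,0,0],[165,443,0,0,0,0,0],[165,443,0,0,0,0,0],[165,443,0,0,0,0,0],[165,443,0,0,0,0,0],[165,443,0,0,0,0,0],[165,443,0,0,0,0,0],[165,443,0,0,0,0,0],[165,443,40,0,0,0,0],[165,443,66,0,0,0,0],[165,443,66,0,0,0,0]]]"
python3 - <<'E'
from h import *
print(tool((529.5,-168,124)).round(1))
E
python3 -m inch "[[[0,0,6,0,0,0,0],[0,0,10,0,0,0,0],[0,0,12,0,0,0,0],[0,0,13,0,0,0,0],[0,0,14,0,0,0,0],[0,0,15,0,0,0,0],[0,0,16,0,0,0,0],[0,0,16,0,0,0,0]]]"
```

```text
t: 25.5
ee_pos: [526.0, -164.9, 121.0]
orientation: [-3.134, 0.193, 0.011]
ft_force: [-1.1, -0.0, -1.1]
width: 15.2
grasp_force: 29.9
[ 3.9  2.6 -3. ]
t: 26.3
ee_pos: [529.2, -167.4, 108.3]
orientation: [3.135, -0.197, 0.001]
ft_force: [0.4, 0.2, -0.6]
width: 14.8
grasp_force: 29.9
```

Still free at 108.3, so I lower further.

```bash
python3 -m inch "[[[0,0,1,0,0,0,0],[0,0,2,0,0,0,0],[0,0,2.5,0,0,0,0],[0,0,2.5,0,0,0,0]]]"; python3 -m inch "[[[0,0,1,0,0,0,0],[0,0,2,0,0,0,0],[0,0,2.5,0,0,0,0],[0,0,2.5,0,0,0,0]]]"
```

```text
t: 26.7
ee_pos: [528.8, -167.3, 105.6]
orientation: [-3.135, 0.197, 0.0]
ft_force: [0.5, -0.0, -1.2]
width: 15.1
grasp_force: 29.9
t: 27.1
ee_pos: [528.8, -167.3, 103.1]
orientation: [-3.135, 0.197, 0.0]
ft_force: [0.3, 0.1, -1.1]
width: 15.2
grasp_force: 29.9
```

It fits C1. I release and go to lid 4.

```bash
python3 -m inch "[[[0,0,0,0,0,0,40],[0,0,0,0,0,0,40],[0,0,0,0,0,0,40],[0,0,0,0,0,0,40],[0,0,-20,0,0,0,40],[0,0,-60,0,0,0,40],[0,0,-97,0,0,0,40],[-130,-548,-97,0,0,0,40],[-130,-548,-97,0,0,0,40],[-130,-548,-97,0,0,0,40],[-130,-548,-97,0,0,0,40],[-130,-548,-97,0,0,0,40],[-130,-548,-97,0,0,0,40],[-130,-548,-97,0,0,0,40],[-130,-548,-97,0,0,0,40],[-130,-548,-97,0,0,0,40],[-130,-548,-97,0,0,0,40],[-130,-548,-97,0,0,0,40],[-130,-548,-97,0,0,0,40],[-130,-548,-97,0,0,0,40]]]"
python3 -m inch "[[[0,0,0,0,0,0,40],[0,0,0,0,0,0,40],[0,0,0,0,0,0,40]]]"
python3 - <<'E'
from h import *
w=cam("wrist");save(w,"w8.png");o=status.get_obs();print(o["ee_pos"].round(1),o["qpos"].round(2));lids(w)
E
```

```text
t: 29.1
ee_pos: [467.7, 394.2, 199.9]
orientation: [3.136, -0.192, -0.0]
ft_force: [-0.0, -0.6, -0.2]
width: 35.1
grasp_force: 0.0
t: 29.4
ee_pos: [468.7, 391.0, 200.3]
orientation: [3.135, -0.2, -0.0]
ft_force: [1.0, 0.9, 0.1]
width: 34.8
grasp_force: 0.0
[468.7 391.2 200.3] [ 0.68  0.45  1.69 -0.    1.    2.37]
(322, 180) [56. 57.] [469.  392.4  15. ] tool [ 1.000e-01 -1.200e+00  1.853e+02]
(271, 93) [59. 65.] [559.4 429.5  15. ] tool [ 85.1 -49.5 185.3]
```

```bash
python3 -m inch "[[[0,-1,40,0,0,0,40],[0,-1,80,0,0,0,40],[0,-1,120,0,0,0,40],[0,-1,142,0,0,0,40],[0,-1,154,0,0,0,40],[0,-1,162,0,0,0,40],[0,-1,162,0,0,0,40],[0,-1,162,0,0,0,0],[0,-1,162,0,0,0,0],[0,-1,162,0,0,0,0],[0,-1,162,0,0,0,0],[0,-1,152,0,0,0,0],[0,-1,110,0,0,0,0],[0,-1,60,0,0,0,0],[0,-1,10,0,0,0,0],[0,-1,10,0,0,0,0],[0,-1,10,0,0,0,0]]]"
python3 - <<'E'
from h import *
o=status.get_obs();print(o["ee_pos"],o["orientation"]);print(tool((522,-236.5,124)).round(1))
E
```

```text
t: 31.15
ee_pos: [468.8, 394.1, 192.1]
orientation: [-3.133, 0.196, -0.004]
ft_force: [0.3, 0.0, -1.3]
width: 15.3
grasp_force: 30.0
[468.82991233 394.11559673 192.13025717] [-3.13306663  0.19623498 -0.00390972]
[131.3 619.2  66.9]
```

```bash
python3 -m inch "[[[131,618,0,0,0,0,0],[131,618,0,0,0,0,0],[131,618,0,0,0,0,0],[131,618,0,0,0,0,0],[131,618,0,0,0,0,0],[131,618,0,0,0,0,0],[131,618,0,0,0,0,0],[131,618,0,0,0,0,0],[131,618,0,0,0,0,0],[131,618,0,0,0,0,0],[131,618,0,0,0,0,0],[131,618,0,0,0,0,0],[131,618,0,0,0,0,0],[131,618,0,0,0,0,0],[131,618,0,0,0,0,0],[131,618,0,0,0,0,0]]]"
python3 -m inch "[[[0,0,0,0,0,0,0],[0,0,0,0,0,0,0],[0,0,0,0,0,0,0]]]"
python3 - <<'E'
from h import *
print(tool((522,-236.7,124)).round(1))
E
```

```text
t: 32.75
ee_pos: [520.2, -234.5, 189.0]
orientation: [-3.134, 0.195, 0.004]
ft_force: [0.1, -0.3, -1.5]
width: 15.1
grasp_force: 30.0
t: 33.05
ee_pos: [521.3, -235.1, 190.3]
orientation: [3.136, -0.195, 0.0]
ft_force: [0.4, 0.0, -0.8]
width: 15.1
grasp_force: 30.0
[ 0.9  1.5 66.3]
```

```bash
python3 -m inch "[[[1,1.5,40,0,0,0,0],[1,1.5,66,0,0,0,0],[1,1.5,72,0,0,0,0],[1,1.5,76,0,0,0,0],[1,1.5,78,0,0,0,0],[1,1.5,79,0,0,0,0],[1,1.5,80,0,0,0,0],[1,1.5,81,0,0,0,0],[1,1.5,82,0,0,0,0],[1,1.5,82,0,0,0,0]]]"
```

```text
t: 34.05
ee_pos: [522.0, -237.5, 108.3]
orientation: [3.135, -0.197, 0.0]
ft_force: [-0.3, -0.2, -0.3]
width: 14.9
grasp_force: 30.0
```

```bash
python3 -m inch "[[[0,0,1,0,0,0,0],[0,0,2,0,0,0,0],[0,0,2.5,0,0,0,0],[0,0,2.5,0,0,0,0]]]"; python3 -m inch "[[[0,0,1,0,0,0,0],[0,0,2,0,0,0,0],[0,0,2.5,0,0,0,0],[0,0,2.5,0,0,0,0]]]"
```

```text
t: 34.45
ee_pos: [521.9, -237.5, 105.5]
orientation: [-3.135, 0.196, 0.0]
ft_force: [-0.3, 0.5, -0.1]
width: 15.4
grasp_force: 30.0
t: 34.85
ee_pos: [521.9, -237.5, 103.1]
orientation: [-3.135, 0.197, 0.0]
ft_force: [0.5, -0.4, -0.8]
width: 15.3
grasp_force: 30.0
```

Fits. I release, rise and take an overview.

```bash
python3 -m inch "[[[0,0,0,0,0,0,40],[0,0,0,0,0,0,40],[0,0,0,0,0,0,40],[0,0,0,0,0,0,40],[0,0,-20,0,0,0,40],[0,0,-60,0,0,0,40],[10,10,-100,0,0,0,40],[0,0,-140,0,0,0,0],[0,0,-170,0,0,0,0],[0,0,-170,0,0,0,0],[0,0,-170,0,0,0,0]]]"
python3 - <<'E'
from h import *
import pickle
w=cam("wrist");pickle.dump(w,open("w9.pkl","wb"));f=w["frame"][:,:,::-1]
print(status.get_obs()["ee_pos"].round(1))
a=cv2.resize(f[150:300,150:550],(800,300)); cv2.imwrite("pics/w9.png",np.vstack([a,cv2.resize(f[0:150,0:400],(800,300))]))
E
```

```text
t: 35.95
ee_pos: [522.1, -237.6, 273.6]
orientation: [3.135, -0.196, 0.002]
ft_force: [-0.7, 0.3, -0.6]
width: 6.5
grasp_force: 0.0
[ 521.5 -237.3  272.4]
```

View pics/w9.png

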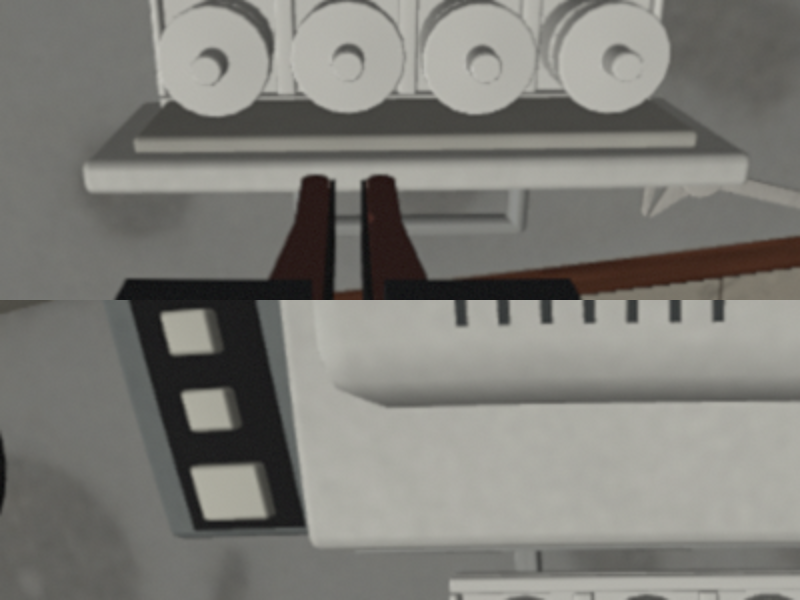

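All four lids sit at equal height and size, so they're seated. The keys are at full-frame pixels of about (93,16), (101,55) and (114,96). The handle bar runs along v≈261, u from about 297 to 413. I'll turn these into positions.

```bash
python3 - <<'E'
from h import *
import pickle
w=pickle.load(open("w9.pkl","rb"));w1=pickle.load(open("w1.pkl","rb"))
for uv in [(345,261.5),(395,261)]: print("bar",onz(w,*uv,75).round(1))
for u,v,z in [(93,16,107),(101,55,100),(113.5,96,93)]: print("key",onz(w,u,v,z).round(1))
for x,y,z in [(98,360-264,107),(118,426-264,100),(139,495-264,93)]: print("key w1",onz(w1,40+x/2,20+y/2,z).round(1))
t=R.from_rotvec(status.get_obs()["orientation"]).as_matrix();print(t.round(3))
print(tool((420.9,-260.5,80)).round(1))
E
```

```text
bar [ 422.4 -249.4   75. ]
bar [ 415.7 -306.    75. ]
key [698.1 -58.2 107. ]
key [667.2 -52.3 100. ]
key [631.  -49.8  93. ]
key w1 [698.9 -58.9 107. ]
key w1 [667.6 -55.3 100. ]
key w1 [632.  -51.5  93. ]
[[ 0.992 -0.125 -0.001]
 [-0.125 -0.992  0.   ]
 [-0.001 -0.    -1.   ]]
[-96.7  35.6 192.5]
```

```bash
python3 -m inch "[[[-50,20,0,0,0,-0.15,34],[-97,36,0,0,0,-0.3,34],[-97,36,0,0,0,-0.45,34],[-97,36,0,0,0,-0.6,34],[-97,36,0,0,0,-0.75,34],[-97,36,0,0,0,-0.9,34],[-97,36,0,0,0,-1.05,34],[-97,36,0,0,0,-1.2,34],[-97,36,0,0,0,-1.35,34],[-97,36,0,0,0,-1.5,34],[-97,36,0,0,0,-1.582,34],[-97,36,50,0,0,-1.582,34],[-97,36,90,0,0,-1.582,34],[-97,36,110,0,0,-1.582,34],[-97,36,110,0,0,-1.582,34],[-97,36,110,0,0,-1.582,34],[-97,36,110,0,0,-1.582,34]]]"
python3 - <<'E'
from h import *
o=status.get_obs();print(o["ee_pos"].round(1),R.from_rotvec(o["orientation"]).as_matrix().round(3).tolist(),o["qpos"].round(2));print(tool((420.9,-260.5,80)).round(1))
w=cam("wrist");save(w,"w10.png")
E
```

```text
t: 37.7
ee_pos: [421.8, -261.5, 163.9]
orientation: [2.344, 2.091, 0.0]
ft_force: [0.9, 0.2, -0.2]
width: 30.0
grasp_force: 0.0
[ 421.8 -261.5  163.9] [[0.114, 0.994, 0.001], [0.994, -0.114, -0.001], [-0.001, 0.001, -1.0]] [-0.58  0.35  1.97  0.    0.82 -0.46]
[ 0.9 -1.1 83.9]
```

View pics/w10.png

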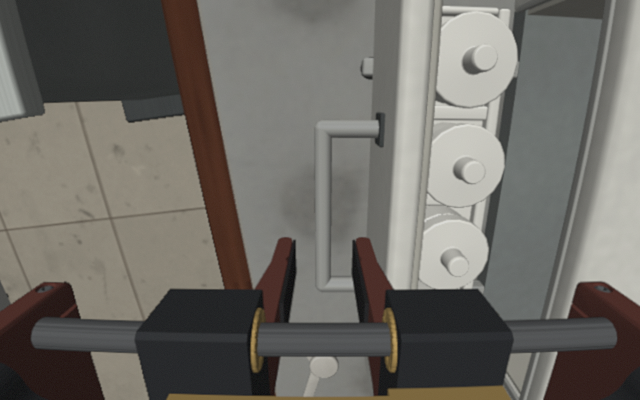

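The bar runs along u≈323, v 125–288, centred between the fingers. I descend and grip it.

```bash
python3 -m inch "[[[0,-1,30,0,0,0,34],[0,-1,55,0,0,0,34],[0,-1,75,0,0,0,34],[0,-1,84,0,0,0,34],[0,-1,84,0,0,0,34],[0,-1,84,0,0,0,0],[0,-1,84,0,0,0,0],[0,-1,84,0,0,0,0],[0,-1,84,0,0,0,0],[0,-1,84,0,0,0,0]]]"
```

```text
t: 38.75
ee_pos: [421.0, -261.4, 80.2]
orientation: [2.343, 2.09, 0.001]
ft_force: [-0.3, 0.4, 6.9]
width: 11.4
grasp_force: 30.0
```

```bash
python3 -m inch "[[[0,1,0,0,0,0,0],[0,2,0,0,0,0,0],[0,3,0,0,0,0,0],[0,4,0,0,0,0,0],[0,5,0,0,0,0,0],[0,6,0,0,0,0,0],[0,7,0,0,0,0,0],[0,8,0,0,0,0,0],[0,9,0,0,0,0,0],[0,10,0,0,0,0,0],[0,11,0,0,0,0,0],[0,12,0,0,0,0,0]]]"
```

```text
t: 39.95
ee_pos: [433.0, -262.8, 80.2]
orientation: [2.343, 2.09, 0.001]
ft_force: [1.3, 0.5, 5.4]
width: 11.5
grasp_force: 30.0
```

It has broken free without a hop. I continue gently.

```bash
python3 -m inch "[[[0,2,0,0,0,0,0],[0,5,0,0,0,0,0],[0,9,0,0,0,0,0],[0,13,0,0,0,0,0],[0,17,0,0,0,0,0],[0,21,0,0,0,0,0],[0,25,0,0,0,0,0],[0,29,0,0,0,0,0],[0,33,0,0,0,0,0],[0,37,0,0,0,0,0],[0,41,0,0,0,0,0],[0,45,0,0,0,0,0],[0,49,0,0,0,0,0],[0,53,0,0,0,0,0],[0,57,0,0,0,0,0],[0,61,0,0,0,0,0],[0,64,0,0,0,0,0],[0,66,0,0,0,0,0],[0,68,0,0,0,0,0],[0,70,0,0,0,0,0]]]"
```

```text
t: 41.95
ee_pos: [502.0, -270.8, 80.2]
orientation: [2.343, 2.091, -0.0]
ft_force: [-2.7, -0.9, 7.6]
width: 11.5
grasp_force: 30.0
```

```bash
python3 -m inch "[[[0,2,0,0,0,0,0],[0,4,0,0,0,0,0],[0,6,0,0,0,0,0],[0,8,0,0,0,0,0],[0,10,0,0,0,0,0],[0,11,0,0,0,0,0],[0,12,0,0,0,0,0],[0,13,0,0,0,0,0],[0,14,0,0,0,0,0],[0,15,0,0,0,0,0],[0,16,0,0,0,0,0],[0,17,0,0,0,0,0],[0,17,0,0,0,0,0]]]"
```

```text
t: 43.25
ee_pos: [519.1, -272.8, 80.2]
orientation: [2.343, 2.091, 0.0]
ft_force: [-1.4, -1.7, 7.0]
width: 11.1
grasp_force: 30.0
```

```bash
python3 -m inch "[[[0,0.5,0,0,0,0,0],[0,1,0,0,0,0,0],[0,1.5,0,0,0,0,0],[0,2,0,0,0,0,0],[0,2.5,0,0,0,0,0],[0,3,0,0,0,0,0],[0,3,0,0,0,0,0]]]"
```

```text
t: 43.95
ee_pos: [519.7, -272.8, 80.2]
orientation: [-2.342, -2.09, 0.004]
ft_force: [-11.1, -0.7, 14.1]
width: 10.9
grasp_force: 30.0
```

The end stop is reached after 100 mm with 11 N. I release, lift and go above the programme key.

```bash
python3 -m inch "[[[0,-2,0,0,0,0,20],[0,-2.5,0,0,0,0,34],[0,-2.5,0,0,0,0,34],[0,-2.5,-10,0,0,0,34],[0,-2.5,-40,0,0,0,34],[0,-2.5,-80,0,0,0,34],[0,-2.5,-120,0,0,0,0],[0,-2.5,-150,0,0,0,0],[233,151,-150,0,0,0,0],[233,151,-150,0,0,0,0],[233,151,-150,0,0,0,0],[233,151,-150,0,0,0,0],[233,151,-150,0,0,0,0],[233,151,-150,0,0,0,0],[233,151,-150,0,0,0,0],[233,151,-150,0,0,0,0],[233,151,-150,0,0,0,0],[233,151,-150,0,0,0,0]]]"
python3 - <<'E'
from h import *
o=status.get_obs();print(o["ee_pos"].round(1),o["ft_force"].round(1))
for p in [(698.5,-58.5,126),(667.4,-54.5,119),(631.5,-50.7,112)]:print(tool(p).round(1))
w=cam("wrist");s=cam("side");f=w["frame"];g=s["frame"][150:400,220:460]
cv2.imwrite("pics/w11.png",np.hstack([cv2.resize(f,(480,300)),cv2.resize(g,(288,300))])[:,:,::-1])
E
```

```text
t: 45.75
ee_pos: [703.5, -57.0, 235.7]
orientation: [2.334, 2.087, 0.017]
ft_force: [3.6, 6.3, 17.2]
width: 0.6
grasp_force: 0.0
[703.5 -57.  235.7] [ 3.6  6.3 17.2]
[ -2.2  -6.5 109.7]
[ -1.7 -37.9 116.2]
[ -2.  -74.1 122.6]
```

View pics/w11.png

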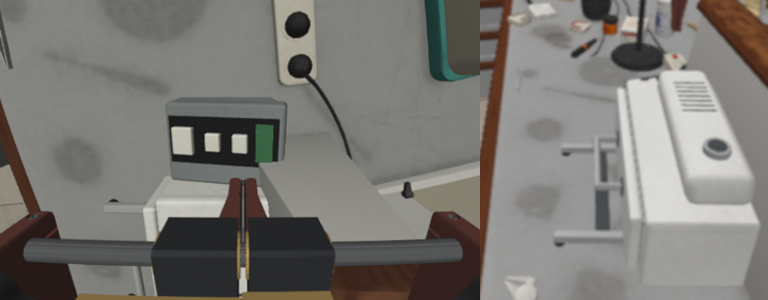

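The carriage is home and the programme key is at u≈240, right under the tool. The force reading looks dynamic, so I let it settle and check.

```bash
python3 -m inch "[[[0,0,0,0,0,0,0],[0,0,0,0,0,0,0],[0,0,0,0,0,0,0]]]"; python3 - <<'E'
from h import *
for p in [(698.5,-58.5,126),(667.4,-54.5,119),(631.5,-50.7,112)]:print(tool(p).round(1))
E
```

```text
t: 46.15
ee_pos: [703.5, -56.9, 235.7]
orientation: [2.334, 2.087, 0.018]
ft_force: [4.6, 6.1, 17.7]
width: 0.7
grasp_force: 0.0
[ -2.3  -6.5 109.7]
[ -1.8 -37.9 116.2]
[ -2.  -74.1 122.6]
```

There is steady contact: the gripper body is resting on the wood-topped partition behind the furnace. I back off and locate it.

```bash
python3 -m inch "[[[0,-5,-15,0,0,0,0],[0,-30,-40,0,0,0,0],[0,-74,-50,0,0,0,0],[0,-74,-50,0,0,0,0],[0,-74,-50,0,0,0,0]]]"; python3 - <<'E'
from h import *
import pickle
a=pickle.load(open("a.pkl","rb"))
def tri(u1,u2):
    o1,d1=ray(a["scene"],*u1);o2,d2=ray(a["side"],*u2)
    A=np.stack([d1,-d2],1);s=np.linalg.lstsq(A,o2-o1,rcond=None)[0]
    return (o1+d1*s[0]).round(1),(o2+d2*s[1]).round(1)
print(tri((276,120),(402,153)))
c=cv2.resize(a["scene"]["frame"][90:215,240:340],(400,500));d=cv2.resize(a["side"]["frame"][130:230,380:460],(400,500))
cv2.imwrite("pics/c3.png",np.hstack([c,d])[:,:,::-1])
E
```

```text
t: 46.65
ee_pos: [624.1, -49.8, 280.3]
orientation: [2.344, 2.091, 0.001]
ft_force: [0.0, 0.6, 0.1]
width: 0.7
grasp_force: 0.0
(array([737.4, -82.5, 283.2]), array([735.4, -82.4, 281.4]))
```

View pics/c3.png

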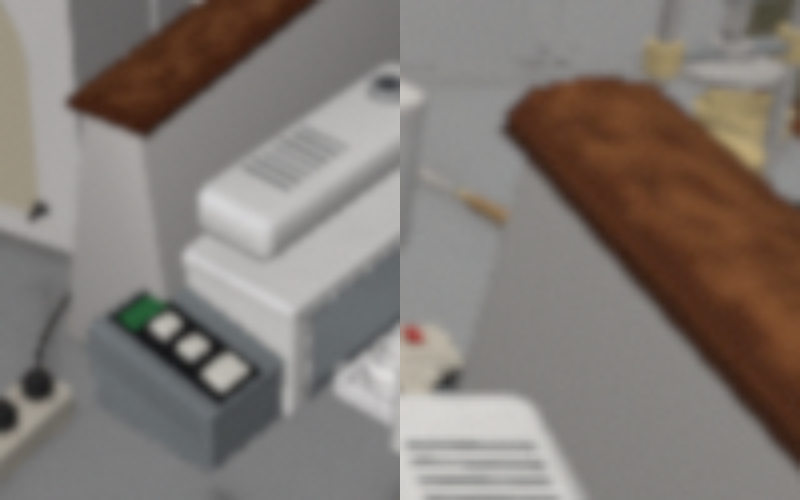

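The partition corner is at about (737,-82), top z≈284. I'll lean the tool 0.4 rad towards +y so the body clears it. Tilt first, then compute the key moves.

```bash
python3 -m inch "[[[30,0,0,0,-0.1,0,0],[30,0,0,0,-0.2,0,0],[30,0,0,0,-0.3,0,0],[30,0,0,0,-0.4,0,0],[30,0,0,0,-0.4,0,0],[30,0,0,0,-0.4,0,0],[30,0,0,0,-0.4,0,0]]]"; cat > k.py <<'E'
from h import *
o=status.get_obs();print(o["ee_pos"].round(1),o["ft_force"].round(1),o["qpos"].round(2));print(R.from_rotvec(o["orientation"]).as_matrix().round(3).tolist())
T=R.from_rotvec(o["orientation"])
for n,p in dict(prog=(698.7,-56.5,107),hold=(667.6,-52.5,100),start=(631.7,-48.7,93)).items():
    print(n,"above15",tool(np.array(p)+[0,0,36.5]).round(1),"touch",tool(np.array(p)+[0,0,21.5]).round(1))
print("down 1mm:",T.inv().apply([0,0,-1]).round(3))
E
python3 k.py
```

```text
t: 47.35
ee_pos: [628.4, -20.6, 279.1]
orientation: [2.124, 1.893, -0.429]
ft_force: [-0.1, 0.1, 0.1]
width: 0.3
grasp_force: 0.0
[628.4 -20.6 279.1] [-0.1  0.1  0.1] [ 0.12  0.44  1.56 -0.41  1.26  0.39]
[[0.106, 0.993, -0.044], [0.916, -0.115, -0.385], [-0.388, 0.0, -0.922]]
prog above15 [ 27.1  74.  135.7] touch [ 32.9  74.  149.6]
hold above15 [ 30.2  42.6 142. ] touch [ 36.   42.6 155.9]
start above15 [ 32.6   6.5 148.6] touch [ 38.4   6.5 162.4]
down 1mm: [ 0.388 -0.     0.922]
```

```bash
python3 -m inch "[[[5,40,50,0,0,0,0],[10,74,95,0,0,0,0],[10,74,95,0,0,0,0],[18,74,115,0,0,0,0],[27,74,136,0,0,0,0],[27,74,136,0,0,0,0],[27,74,136,0,0,0,0],[27,74,136,0,0,0,0]]]"; python3 k.py | sed -n '1p;3p'
python3 - <<'E'
from h import *
w=cam("wrist");cv2.imwrite("pics/w12.png",w["frame"][:,:,::-1])
E
```

```text
t: 48.15
ee_pos: [699.2, -56.8, 145.2]
orientation: [2.123, 1.891, -0.427]
ft_force: [-0.2, 0.1, 0.2]
width: 0.6
grasp_force: 0.0
[699.2 -56.8 145.2] [-0.2  0.1  0.2] [ 0.06  0.68  1.48 -0.45  1.09  0.41]
prog above15 [ 0.9 -0.6  1.4] touch [ 6.7 -0.6 15.2]
```

View pics/w12.png

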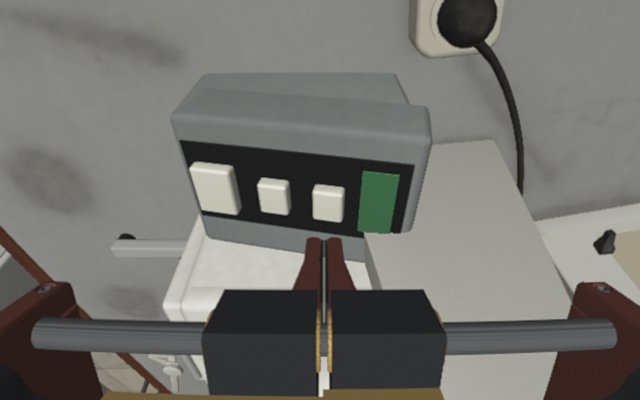

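No contact. The programme key is at (328,203), hold at (274,196) and start at (216,188). I check the predictions against this view, then press.

```bash
python3 - <<'E'
from h import *
w=cam("wrist")
for p,uv in [((698.5,-58.5,107),(328,203)),((667.4,-54.5,100),(274,196)),((631.5,-50.7,93),(216,188))]: print(np.round(proj(w,p),1),uv, onz(w,*uv,p[2]).round(1))
E
```

```text
[324.  222.4] (328, 203) [702.3 -44.3 107. ]
[270.5 213.6] (274, 196) [672.2 -41.6 100. ]
[212.7 206.3] (216, 188) [638.  -37.3  93. ]
```

There's a mismatch, so the keys' assumed heights are off. I triangulate them across the two views.

```bash
python3 - <<'E'
from h import *
import pickle
w=cam("wrist");v=pickle.load(open("w9.pkl","rb"));w1=pickle.load(open("w1.pkl","rb"))
A={"p":[(93,16),(89,68),(328,203)],"h":[(101,55),(99,101),(274,196)],"s":[(113.5,96),(109.5,135.5),(216,188)]}
for n,uvs in A.items():
    M=np.zeros((3,3));b=np.zeros(3);L=[]
    for im,uv in zip((v,w1,w),uvs):
        o,d=ray(im,*uv);d/=np.linalg.norm(d);P=np.eye(3)-np.outer(d,d);M+=P;b+=P@o;L.append((o,P))
    x=np.linalg.solve(M,b);print(n,x.round(1),[np.linalg.norm(P@(x-o)).round(1) for o,P in L])
E
```

```text
p [701.1 -52.4  97.2] [np.float64(0.1), np.float64(0.5), np.float64(0.4)]
h [669.  -48.3  91.1] [np.float64(1.2), np.float64(1.2), np.float64(0.7)]
s [632.2 -44.4  82.8] [np.float64(0.7), np.float64(0.5), np.float64(0.8)]
```

Residuals are about 1 mm, so these positions hold: programme (701,-52,97), hold (669,-48,91), start (632,-44,83).

```bash
sed -i 's/^for n,p in .*/for n,p in dict(prog=(701.1,-52.4,97.2),hold=(669,-48.3,91.1),start=(632.2,-44.4,82.8)).items():/' k.py; python3 k.py | sed -n '3,5p'
```

```text
prog above15 [8.3 1.5 8.8] touch [14.1  1.5 22.6]
hold above15 [ 11.  -30.8  14.2] touch [ 16.8 -30.9  28. ]
start above15 [ 13.9 -67.9  21.9] touch [ 19.7 -67.9  35.7]
```

```bash
python3 -m inch "[[[8.3,1.5,8.8,0,0,0,0],[10.3,1.5,13.4,0,0,0,0],[12.2,1.5,18,0,0,0,0],[13.3,1.5,20.8,0,0,0,0],[14.1,1.5,22.6,0,0,0,0],[14.5,1.5,23.5,0,0,0,0],[14.9,1.5,24.4,0,0,0,0],[14.9,1.5,24.4,0,0,0,0]]]"
```

```text
t: 49.1
ee_pos: [701.0, -52.2, 116.9]
orientation: [2.122, 1.892, -0.429]
ft_force: [-1.4, 2.0, 11.5]
width: 0.8
grasp_force: 5.4
```

```bash
python3 -m inch "[[[0.4,0,0.9,0,0,0,0],[0.8,0,1.8,0,0,0,0],[0.8,0,1.8,0,0,0,0]]]"; python3 -m inch "[[[-4,0,-9.2,0,0,0,0],[-8,0,-18.4,0,0,0,0],[-8,0,-18.4,0,0,0,0],[-8,0,-18.4,0,0,0,0]]]"; python3 k.py | sed -n '1p;3,5p'
```

```text
t: 49.4
ee_pos: [701.2, -52.2, 116.4]
orientation: [2.121, 1.891, -0.429]
ft_force: [-4.9, 3.0, 19.0]
width: 0.3
grasp_force: 9.9
t: 49.8
ee_pos: [700.3, -52.7, 133.2]
orientation: [2.122, 1.893, -0.43]
ft_force: [0.6, 0.1, -0.7]
width: 0.6
grasp_force: 0.0
[700.3 -52.7 133.2] [ 0.6  0.1 -0.7] [ 0.07  0.7   1.48 -0.45  1.08  0.42]
prog above15 [ 0.1  0.8 -0.6] touch [ 6.   0.8 13.2]
hold above15 [  2.9 -31.6   4.8] touch [  8.7 -31.6  18.6]
start above15 [  5.8 -68.6  12.6] touch [ 11.6 -68.6  26.4]
```

The stop felt hard, but I want proof that the key travelled. I press it again in stages and take a picture before and at the bottom.

```bash
P='import sys;from h import *;w=cam("wrist");save(w,sys.argv[1]+".png")'; python3 -c "$P" ka
python3 -m inch "[[[2,0.8,5,0,0,0,0],[4,0.8,8.6,0,0,0,0],[4,0.8,8.6,0,0,0,0]]]" | grep -E "ee|ft"; python3 -m inch "[[[0.4,0,0.9,0,0,0,0],[0.4,0,0.9,0,0,0,0]]]" | grep -E "ee|ft";python3 -m inch "[[[0.4,0,0.9,0,0,0,0],[0.4,0,0.9,0,0,0,0]]]" | grep -E "ee|ft";python3 -m inch "[[[0.4,0,0.9,0,0,0,0],[0.4,0,0.9,0,0,0,0]]]" | grep -E "ee|ft";python3 -m inch "[[[0.4,0,0.9,0,0,0,0],[0.4,0,0.9,0,0,0,0]]]" | grep -E "ee|ft";python3 -m inch "[[[0.4,0,0.9,0,0,0,0],[0.4,0,0.9,0,0,0,0]]]" | grep -E "ee|ft";python3 -m inch "[[[0.4,0,0.9,0,0,0,0],[0.4,0,0.9,0,0,0,0]]]" | grep -E "ee|ft"
python3 -c "$P" kb
python3 - <<'E'
import cv2,numpy as np
a,b=[cv2.resize(cv2.imread(f"pics/{n}.png")[140:290,210:410],(400,300),interpolation=2) for n in("ka","kb")]
cv2.imwrite("pics/kab.png",np.hstack([a,b]))
E
```

```text
ee_pos: [700.6, -52.3, 122.4]
ft_force: [-0.4, 0.0, 1.4]
ee_pos: [700.8, -52.3, 122.5]
ft_force: [-1.3, 1.3, 1.7]
ee_pos: [701.0, -52.3, 121.8]
ft_force: [-1.4, 0.7, 1.0]
ee_pos: [701.1, -52.3, 120.9]
ft_force: [-0.8, 0.4, 2.1]
ee_pos: [701.3, -52.3, 119.9]
ft_force: [-1.5, 0.2, 3.8]
ee_pos: [701.4, -52.2, 118.9]
ft_force: [-1.2, -1.2, 3.8]
ee_pos: [701.5, -52.3, 118.0]
ft_force: [-0.8, -0.5, 3.2]
```

View pics/kab.png

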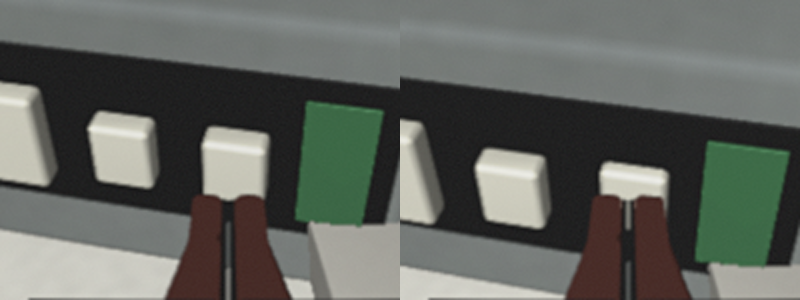

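The picture shows the fingers on the programme key, with it pushed in. The force follows a 4 N spring curve that ends at the hard stop felt earlier, so the press was real. I finish this press and lift.

```bash
python3 -m inch "[[[0.4,0,0.9,0,0,0,0],[0.8,0,1.8,0,0,0,0],[1.2,0,2.8,0,0,0,0],[1.2,0,2.8,0,0,0,0]]]"|grep -E "ee|ft"; python3 -m inch "[[[-3,0,-7,0,0,0,0],[-7,0,-16,0,0,0,0],[-7,-32,-16,0,0,0,0],[-7,-32,-16,0,0,0,0],[-7,-32,-16,0,0,0,0],[-7,-32,-16,0,0,0,0]]]"|grep -E "ee|ft"; python3 k.py | sed -n '3,5p'
```

```text
ee_pos: [701.8, -52.3, 116.8]
ft_force: [-3.2, -0.2, 14.1]
ee_pos: [670.2, -48.7, 132.4]
ft_force: [-0.5, -0.1, -0.6]
prog above15 [-0.7 31.2 -1.1] touch [ 5.2 31.1 12.7]
hold above15 [ 2.1 -1.2  4.3] touch [ 7.9 -1.2 18.1]
start above15 [  5.  -38.2  12. ] touch [ 10.8 -38.2  25.9]
```

```bash
python3 -m inch "[[[2.1,-1.2,4.3,0,0,0,0],[5,-1.2,11,0,0,0,0],[6.5,-1.2,14.5,0,0,0,0],[7.2,-1.2,16.3,0,0,0,0],[7.9,-1.2,18.1,0,0,0,0],[8.3,-1.2,19,0,0,0,0],[8.7,-1.2,20,0,0,0,0],[9.1,-1.2,20.9,0,0,0,0],[9.1,-1.2,20.9,0,0,0,0]]]"|grep -E "ee|ft"; python3 -m inch "[[[0.4,0,1,0,0,0,0],[0.6,0,1.5,0,0,0,0],[0.6,0,1.5,0,0,0,0]]]"|grep -E "ee|ft"
```

```text
ee_pos: [668.9, -48.4, 110.6]
ft_force: [-0.3, -0.3, 7.1]
ee_pos: [669.0, -48.4, 110.1]
ft_force: [-2.2, 1.0, 15.2]
```

Hold is bottomed. On to start.

```bash
python3 -m inch "[[[-3,0,-7,0,0,0,0],[-7,0,-16,0,0,0,0],[-6,-37,-13,0,0,0,0],[-6,-37,-13,0,0,0,0],[-6,-37,-13,0,0,0,0],[-6,-37,-13,0,0,0,0]]]"|grep -E "ee|ft"; python3 k.py | sed -n '5p'
```

```text
ee_pos: [632.3, -44.7, 122.5]
ft_force: [-0.6, 0.1, -0.2]
start above15 [ 1.5 -0.2  2.8] touch [ 7.3 -0.2 16.6]
```

```bash
python3 -m inch "[[[2,0,4,0,0,0,0],[4.4,0,9.5,0,0,0,0],[5.9,0,13,0,0,0,0],[6.6,0,14.8,0,0,0,0],[7.3,0,16.6,0,0,0,0],[7.7,0,17.5,0,0,0,0],[8.1,0,18.5,0,0,0,0],[8.5,0,19.4,0,0,0,0],[8.5,0,19.4,0,0,0,0]]]"|grep -E "ee|ft"; python3 -m inch "[[[0.4,0,1,0,0,0,0],[0.6,0,1.5,0,0,0,0],[0.6,0,1.5,0,0,0,0]]]"|grep -E "ee|ft"
```

```text
ee_pos: [632.3, -44.4, 102.8]
ft_force: [-0.8, 0.2, 12.9]
ee_pos: [632.5, -44.5, 102.3]
ft_force: [-3.1, 2.7, 21.1]
```

Start is bottomed too. I retreat, check the carriage and hand in.

```bash
python3 -m inch "[[[-3,0,-7,0,0,0,0],[-8,0,-20,0,0,0,0],[-20,0,-60,0,0,0,0],[-40,0,-110,0,0,0,0],[-40,-20,-150,0,0,0,0],[-40,-20,-150,0,0,0,0],[-40,-20,-150,0,0,0,0],[-40,-20,-150,0,0,0,0]]]"
python3 - <<'E'
from h import *
s=cam("side");c=cam("scene")
cv2.imwrite("pics/end.png",np.hstack([cv2.resize(s["frame"][150:400,220:460],(400,400)),cv2.resize(c["frame"][80:330,230:430],(360,400))])[:,:,::-1])
E
```

```text
t: 56.2
ee_pos: [613.2, -20.9, 251.9]
orientation: [2.123, 1.894, -0.433]
ft_force: [-0.1, -0.4, -0.5]
width: 0.8
grasp_force: 0.0
```

View pics/end.png

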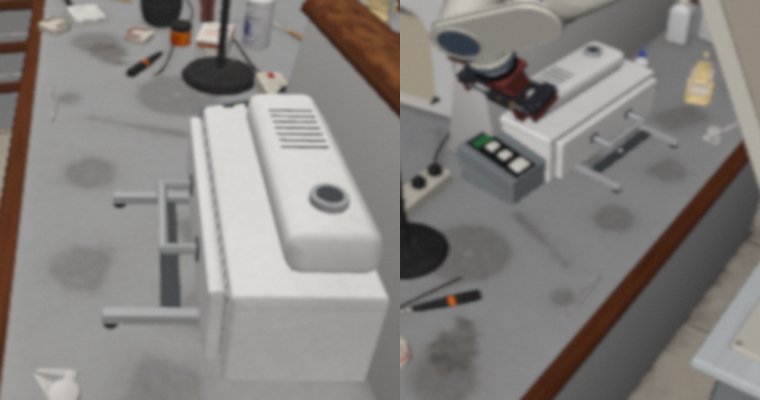

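The carriage plate is closed against the mouth, the keys are up and the arm is clear.

```bash
python3 -c "from workcell import ctrl; print(ctrl.close_job())"
```

```text
the job is handed in; nothing more can be done
None
```

I handed the job in at about 56 s: all four crucibles are closed with lids that fit, the carriage is home at its end stop, and programme, hold and start were pressed in that order, programme twice to confirm it travelled. The gripper body also rested briefly, at about 19 N, on the partition behind the furnace.

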